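Size a hub cap with the click-stop rim gauge

ROBOT

A 6-joint arm with a two-finger parallel gripper is mounted at the origin on a cart in front of the work surface, level with it; the furniture and walls round the work are solid. World frame = base frame: x ahead of the robot, y to its left, z up, the work surface at z = 0. Lengths are in m, angles in rad, forces in N, time in s.
With the tool pointing down it reaches from about 0.4 to 0.825 m from the base axis. Payload 7 kg.
Tool frame: the origin (TCP) lies on the centre line of the jaws, within the pads' length; the fingertips stand arm.tip_reach ahead of it and the grasp point (between the pads) lies 5 mm behind it (arm.tip_reach is the distance from the TCP to the fingertips, in m); z points along the fingers, y is the line along which they close (so a half turn about z gives the same grasp; the last joint's range is limited). The gripper opens to 88 mm and grips with 3 to 60 N. Pads are 19 mm wide; open, the fingers measure 130 mm over their backs; the gripper's body (78 mm by 193 mm) begins 47 mm behind the grasp point.
Start: joints at [-0.922, 0.359, 0.012, 0, -1.224, -0.288], TCP at [0.238, -0.632, 0.241] pointing down, gripper open.
Joint ranges: [-3.07, 3.07], [-1.43, 2.12], [-1.02, 1.25], [-3.03, 1.67], [-3.05, -0], [-3.03, 3.03]. Speed limits (rad/s): [2.39, 2.39, 3.01, 3.14, 3.14, 3.14].

INTERFACE

Orientations are given as [roll, pitch, yaw] about the fixed x, y, z axes, in that order (R = Rz(yaw) Ry(pitch) Rx(roll)).
In Python, from station import status, optics, order, arm gives the robot as it stands. The module is installed in compiled form; this text tells all that it offers.
- The arm moves only by the shell command python3 -m jog 'ROWS' [FORCE]. ROWS is JSON, a list of rows, each a list of 3 entries, a list of its own where there are three numbers: the gripper command: -1 is shut, 1 is fully open, values between are in proportion, then the shift along the tool's x, y, z in mm, then the turn about the tool's z in rad. A call has 1 to 20 rows; each row is the pose to reach, as a shift and turn from the pose commanded when the call began, along the tool's axes at that moment; what a row does not reach only later rows make up. A row lasts 1/8 s, in which the tool goes at most 62.5 mm and 10.7 degrees, less where a joint would pass 70% of its speed; a pose out of reach is approached as far as the arm can. A call with a gripper value outside its range is refused whole. The fingers move at their own pace and stop on an object; FORCE is the grip in N (left out, the last holds). Time passes only in rows, so rows that repeat a pose let the fingers close. It gives the time, the measured TCP pose, the force, the opening and the grip force at its end, in the units of the state.
- status.get_state(): the state, without advancing time (a new reading comes with each control period).
- optics.grab_frame(name): name is "scene" or "top" or "wrist"; returns a dict with "color" (420x560x3 uint8, red, green, blue), "mtx" (3x3 intrinsics, pixels), "cam_to_world" (4x4, takes a point from camera to world coordinates). Camera axes: x right, y down, z forward; pixel columns grow to the right and rows downward; lengths in m; the calibration is good to about 2 mm. The wrist camera is an equidistant fisheye: a pixel r from the principal point sees the ray r / f radians off the axis. A picture is of the moment at which its call begins. There is no depth.
- order.job_done(): hands the job in; it is judged then, once.
The state is a dict: "t": time; "q": joint angles; "qd": joint speeds; "joint_efforts": joint torques, N m; "eef_pos": TCP position; "ee_rot": TCP orientation; "force": force on the tool from outside, world axes, zero at the start; "moment": the same for the moment, N m; "width": finger opening in m; "gripper_force": force on a finger pad.
Only numpy, scipy, OpenCV 4.12 (cv2) and the standard library are available. Lean on these libraries where they do the work, as an engineer would, in place of code of your own. Each camera call takes 0.05 s, during which the arm holds its last target. There are 200 camera calls.

TASK

Size the hub cap that lies on the rim gauge: with the fingertips, push the gauge's sliding jaw along its rail toward the cap and leave it clicked into the last notch it can reach without touching the cap. Only push the jaw, gently, without gripping it; do not touch or move either hub cap or the other things on the table.

Things in the scene. Friction and masses are not known exactly. Their poses are not given: they have to be found in the camera images.
- gauge: Rim gauge, fixed. Origin: centre of its flat round seat plate (166 mm across, 1 mm thick), at table level, z up; one hub cap lies centred on it. The notched steel rail (26 mm wide, top z = 18 mm, on a plywood base 84 mm wide, 8 mm high) runs out from the seat along the gauge's +y, y = 80 to 245 mm; end stop (top z = 19 mm) at y = 240 to 247 mm.
- slide (a joint): How far the sliding jaw stands from its outer end toward the seat, m, 0 to 0.095; it grows as the jaw moves along the gauge's -y. The jaw's front face is 0.145 minus this from the seat's centre. The jaw clicks into four notches, at 0.013, 0.038, 0.063 and 0.088.
- click (a point): Top of the round spring housing on the jaw, 40 mm above the table, 38 mm behind the front face. Below it a spring ball clicks into the rail's four cross notches (10 mm wide). Between notches the jaw slides with about 1.5 N and stays where left; leaving a notch takes about 8 N; within about 4 mm of a notch's centre the ball draws the jaw in by itself: the push dips and the jaw jumps ahead.
- jaw: The sliding jaw, in line with the gauge's axes. Origin: middle of its front face (toward the seat), at table level. Front plate 70 mm wide, 6 mm thick, z 4 to 44 mm; low grey carriage behind it (top z = 32 mm; a round spring housing on it to 40 mm); at the rear an upright grey push plate 60 mm wide, 8 mm thick, z 20 to 72 mm, from y = 68 to 76 mm.
- push_face (a point): Centre of the rear face of the jaw's push plate, 46 mm above the table, 76 mm behind the jaw's front face; axes as the gauge's. Push it along the gauge's -y.
- push_plate (a point): Centre of the push plate's thickness, 4 mm inside push_face; axes as the gauge's.
- cap_small: Small round chrome hub cap with dark foot, 100 mm across, 63 mm high. Origin: centre of its underside. Loose; lies either on the gauge's seat or on the table to the right, as drawn. On the seat, the last notch the jaw can reach without touching it is the one at 0.088 (front face 57 mm from the centre).
- cap_large: Large flat round grey hub cap with some rust, 150 mm across, 15 mm high. Origin: centre of its underside. Loose; lies in the other of the two places. On the seat, the last notch the jaw can reach without touching it is the one at 0.063 (front face 82 mm from the centre).
- bed_knob_a: round brown wooden bed knob, 54 mm across, 57 mm high, standing on the table between the gauge and the waiting cap. Origin: its underside's centre. Leave alone.
- bed_knob_b: round dark wooden bed knob, 50 mm across, 53 mm high, standing behind the gauge. Origin: its underside's centre. Leave alone.
- tape_measure: yellow tape measure, 66 x 76 x 34 mm, lying at the right. Origin: its underside's centre. Leave alone.
Not all that is in view belongs to the job. Leave any orange look-alike of the cap_small alone.

How it is judged:
By the outcome, as a careful person would: the job done as asked, in the order asked, and still so for the second after the job is handed in, with the robot touching nothing.
It also fails if it takes over 48 s, if anything falls off the work surface, if the arm or the gripper's body presses on something with over 40 N, if the wrist force passes 120 N, or if a joint passes its speed limit or range.

## Working session

There is one attempt and no reset: what is moved stays moved. The work goes in short steps, Python scripts to look and compute and a shell command to move; the robot and the scene stay as the last step left them, time stands still between calls to the robot, and variables do not carry over. Pictures are saved under pics/ and viewed, at most 10 in all, crops included, and the job is handed in when it is done.

```bash
mkdir -p pics
python3 - <<'E'
from station import status, optics, order, arm
import cv2,numpy as np
s=status.get_state();print({k:np.round(v,3).tolist() for k,v in s.items()}, arm.tip_reach)
ims=[]
for n in("scene","top"):
    f=optics.grab_frame(n);np.savez("pics/"+n,**f);cv2.imwrite(f"pics/{n}0.png",f["color"][...,::-1])
    print(n,f["mtx"].tolist(),np.round(f["cam_to_world"],3).tolist())
E
```

```text
{'t': 0.0, 'q': [-0.922, 0.359, 0.011, -0.0, -1.224, -0.288], 'qd': [0.0, -0.001, 0.0, -0.001, -0.002, 0.001], 'joint_efforts': [0.001, -58.272, 29.306, 6.997, 0.007, -0.0], 'eef_pos': [0.238, -0.631, 0.24], 'ee_rot': [3.14, -0.0, -2.781], 'force': [-0.243, 0.056, 0.345], 'moment': [-0.033, -0.037, -0.011], 'gripper_force': 0.0, 'width': 0.088} 0.014
scene [[443.75718775437645, 0.0, 278.63908922862845], [0.0, 443.75718775437645, 213.80725194335378], [0.0, 0.0, 1.0]] [[-0.837, -0.244, 0.489, -0.006], [-0.546, 0.392, -0.74, 0.707], [-0.011, -0.887, -0.462, 0.623], [0.0, 0.0, 0.0, 1.0]]
top [[509.68960554730364, 0.0, 280.49146370994174], [0.0, 509.68960554730364, 215.8122945526732], [0.0, 0.0, 1.0]] [[-0.023, -0.997, 0.08, 0.431], [-1.0, 0.025, 0.012, -0.177], [-0.014, -0.08, -0.997, 1.722], [0.0, 0.0, 0.0, 1.0]]
```

View pics/top0.png

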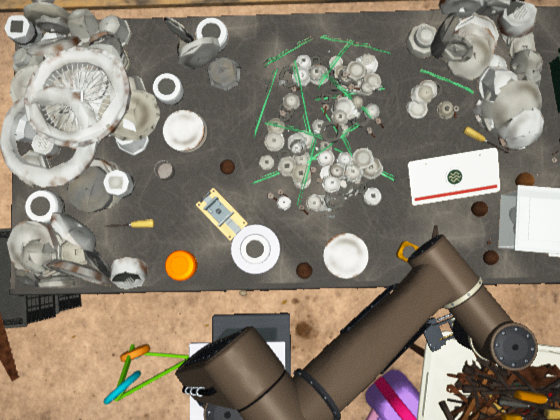

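View pics/scene0.png

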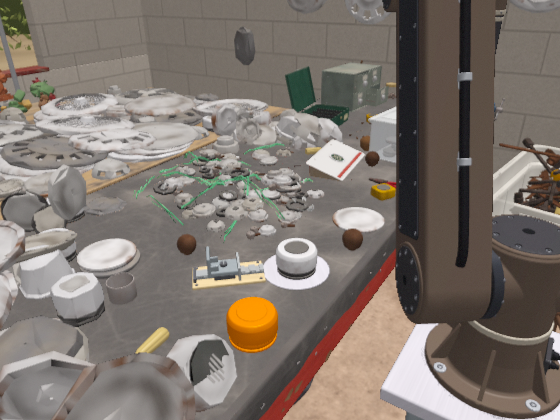

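The top view shows the gauge seat at about (255,249) with a small chrome cap on it. Its rail runs up-left to about (205,195), with the jaw near (218,207). The large flat cap waits at (346,256), and the orange look-alike is at (181,265). Next I'll measure the gauge and enlarge this area.

```bash
cat > h.py <<'E'
import numpy as np,cv2
def ray(f,uv,z):
    K,T=f["mtx"],f["cam_to_world"]
    d=(T[:3,:3]@np.linalg.inv(K)@np.c_[np.atleast_2d(uv),np.ones(len(np.atleast_2d(uv)))].T).T
    o=T[:3,3];return o+d*((z-o[2])/d[:,2])[:,None]
def proj(f,p):
    T=np.linalg.inv(f["cam_to_world"]);c=T[:3,:3]@np.asarray(p)+T[:3,3];u=f["mtx"]@c;return u[:2]/u[2]
E
python3 - <<'E'
from h import *
f=dict(np.load("pics/top.npz"));s=dict(np.load("pics/scene.npz"))
im=f["color"];hsv=cv2.cvtColor(im,cv2.COLOR_RGB2HSV)
m=((hsv[...,1]<40)&(hsv[...,2]>170)).astype(np.uint8)
roi=np.zeros_like(m);roi[222:277,228:284]=1;m*=roi
c=max(cv2.findContours(m,0,2)[0],key=cv2.contourArea);
w=ray(f,c[:,0].astype(float),.001)
# circle fit
A=np.c_[2*w[:,:2],np.ones(len(w))];x=np.linalg.lstsq(A,(w[:,:2]**2).sum(1),rcond=None)[0]
print("seat",x[:2],"R",np.sqrt(x[2]+x[0]**2+x[1]**2))
y=((hsv[...,0]>12)&(hsv[...,0]<32)&(hsv[...,1]>60)&(hsv[...,2]>130)).astype(np.uint8)
roi[:]=0;roi[180:250,185:255]=1;y*=roi
w2=ray(f,np.argwhere(y)[:,::-1].astype(float),.008)[:,:2]
r=cv2.minAreaRect((w2*1000).astype(np.float32));print(r);b=cv2.boxPoints(r);print(b)
a=cv2.resize(im[170:290,180:300],(480,480),interpolation=cv2.INTER_CUBIC)
q=cv2.resize(s["color"][225:305,180:340],(640//2*1,480//3),interpolation=cv2.INTER_CUBIC);q=cv2.resize(q,(320,160))
o=np.zeros((480,800,3),np.uint8);o[:,:480]=a;o[:160,480:]=q
cv2.imwrite("pics/crop.png",o[...,::-1])
E
```

```text
seat [ 0.46530219 -0.06153806] R 0.08412233352227488
((581.0653076171875, 44.79331970214844), (171.9322967529297, 87.99797058105469), 42.403926849365234)
[[487.9163    19.311039]
 [547.25793  -45.66746 ]
 [674.21436   70.275604]
 [614.8727   135.2541  ]]
```

View pics/crop.png

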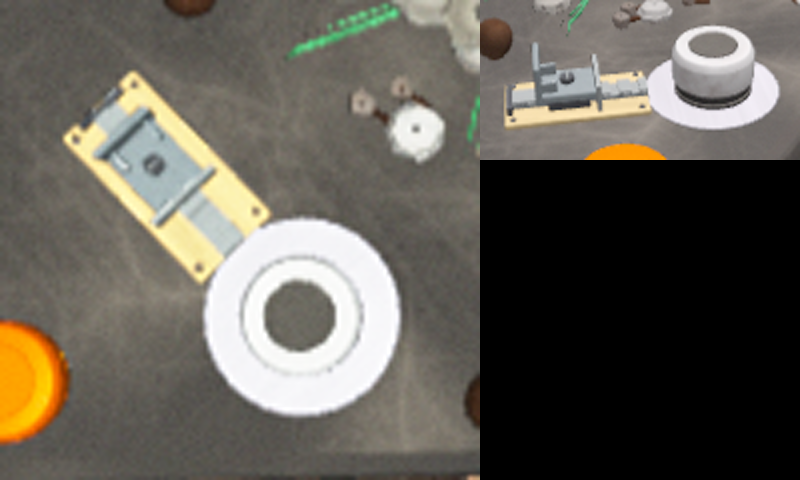

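The crop confirms that the white/chrome 100 mm cap with the dark foot is on the seat, so it is cap_small and the target notch is 0.088. The other candidates are the flat cap waiting at (346,256) and the orange look-alike at (181,265). Now I'll work out the jaw position and the approach shift.

```bash
cat >> h.py <<'E'
a=np.radians(42.5);ey=np.array([np.cos(a),np.sin(a)]);ex=np.array([ey[1],-ey[0]]);seat=np.array([.4653,-.0615])
def g(p): d=np.asarray(p)[...,:2]-seat; return np.stack([d@ex,d@ey],-1)
def tool(s,xy,z):
    from scipy.spatial.transform import Rotation as R
    M=R.from_euler('xyz',s["ee_rot"]).as_matrix()
    t=np.array([*(seat+xy[0]*ex+xy[1]*ey),z])
    yaw=np.arctan2(M[1,0],M[0,0]);want=a+np.pi
    return (M.T@(t-s["eef_pos"])*1000).round(1), -((want-yaw+np.pi)%(2*np.pi)-np.pi)
E
python3 - <<'E'
from h import *
from station import status
f=dict(np.load("pics/top.npz"))
c=lambda *p:[(180+u/4-.375,170+v/4-.375) for u,v in p]
print("front top",g(ray(f,c((214,172),(157,222)),.044))*1000)
print("push top",g(ray(f,c((100,155),(150,110)),.072))*1000)
print("housing",g(ray(f,c((153,165)),.040))*1000)
s=status.get_state()
for y in(.24,.25): print(y,tool(s,(0,y),.15),tool(s,(0,y),.046))
E
```

```text
front top [[ 31.86163513 126.79941266]
 [-30.60436808 129.3906527 ]]
push top [[-25.09510767 197.57915229]
 [ 29.58641432 196.11861296]]
housing [[ -0.72496378 166.74761124]]
0.24 (array([-636.4,  541.9,   90.4]), np.float64(-0.3810459616540296)) (array([-636.4,  541.8,  194.4]), np.float64(-0.3810459616540296))
0.25 (array([-645.7,  545.7,   90.4]), np.float64(-0.3810459616540296)) (array([-645.7,  545.5,  194.4]), np.float64(-0.3810459616540296))
```

```bash
python3 -m jog '[[-1,[-160,136,0],-0.1],[-1,[-160,136,0],-0.1],[-1,[-160,136,0],-0.1],[-1,[-160,136,0],-0.1],[-1,[-320,272,0],-0.2],[-1,[-320,272,0],-0.2],[-1,[-320,272,0],-0.2],[-1,[-320,272,0],-0.2],[-1,[-480,408,0],-0.3],[-1,[-480,408,0],-0.3],[-1,[-480,408,0],-0.3],[-1,[-480,408,0],-0.3],[-1,[-641,544,0],-0.381],[-1,[-641,544,0],-0.381],[-1,[-641,544,0],-0.381],[-1,[-641,544,0],-0.381],[-1,[-641,544,50],-0.381],[-1,[-641,544,90],-0.381],[-1,[-641,544,90],-0.381]]'
python3 - <<'E'
from h import *
from station import status,optics
s=status.get_state();print(g(s["eef_pos"]),s["eef_pos"],s["ee_rot"],s["t"],s["width"],tool(s,(0,.245),.046))
f=optics.grab_frame("wrist");cv2.imwrite("pics/w1.png",f["color"][...,::-1])
E
```

```text
t: 2.48
eef_pos: [0.6436, 0.1022, 0.1472]
ee_rot: [3.139, -0.007, -2.401]
force: [-0.4, -0.3, 0.8]
width: 0.0004
gripper_force: 0.0
[-2.38428205e-04  2.42057263e-01] [0.64360225 0.1022073  0.14720434] [ 3.13891915 -0.00666386 -2.40082966] 2.475 0.00037071434918430063 (array([ -3.6,  -0.5, 101.2]), np.float64(-0.0010019415438726753))
```

View pics/w1.png

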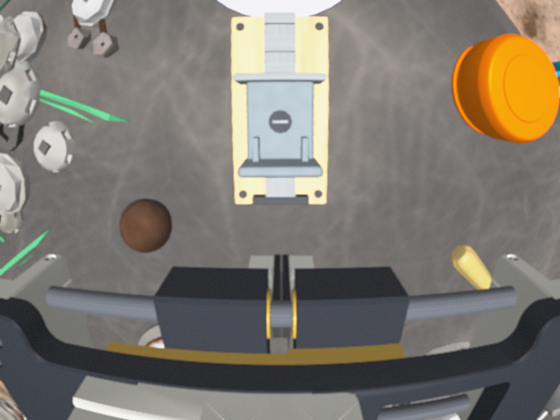

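The wrist view shows the tool squared up and centred (column 280) behind the push plate (row 170), and both knobs are clear. Next I'll check the camera's height and descend behind the plate.

```bash
python3 -m jog '[[-1,[-4,0,40],0],[-1,[-4,0,80],0],[-1,[-4,0,101],0],[-1,[-4,0,101],0],[-1,[-4,0,101],0]]'
python3 - <<'E'
from h import *
from station import status,optics
s=status.get_state();f=optics.grab_frame("wrist");T=f["cam_to_world"]
print(g(s["eef_pos"]),s["eef_pos"],s["ee_rot"],s["force"],"cam",g(T[:3,3]),T[2,3],f["mtx"][0])
E
```

```text
t: 3.15
eef_pos: [0.6505, 0.1067, 0.0521]
ee_rot: [-3.14, 0.003, -2.4]
force: [0.4, -0.2, -0.0]
width: 0.0003
gripper_force: 0.0
[0.00109663 0.25018922] [0.65049972 0.10671687 0.05210707] [-3.14009044e+00  3.08221228e-03 -2.39959041e+00] [ 0.43589891 -0.21626116 -0.022771  ] cam [0.00121525 0.16395386] 0.19613780742131096 [325.1922621    0.         280.97646787]
```

```bash
cat > r.py <<'E'
from h import *
from station import status
s=status.get_state();F=s["force"];print("gy %.2f gx %.2f z %.1f push %.2f t %.2f"%(*(g(s["eef_pos"])[::-1]*1000),s["eef_pos"][2]*1000,F[:2]@ey,s["t"]))
E
python3 -m jog '[[-1,[5,0,2],0],[-1,[10,0,2],0],[-1,[15,0,2],0],[-1,[20,0,2],0],[-1,[20,0,2],0],[-1,[20,0,2],0]]' >/dev/null; python3 r.py
python3 -m jog '[[-1,[1,0,0],0],[-1,[2,0,0],0],[-1,[3,0,0],0],[-1,[4,0,0],0],[-1,[4,0,0],0]]'>/dev/null; python3 r.py
python3 -m jog '[[-1,[1,0,0],0],[-1,[2,0,0],0],[-1,[2,0,0],0]]'>/dev/null; python3 r.py
```

```text
gy 228.92 gx 0.28 z 47.6 push 0.69 t 3.95
gy 224.74 gx 0.23 z 47.6 push -0.23 t 4.58
gy 222.73 gx 0.24 z 47.6 push -0.09 t 4.95
```

```bash
for i in 1; do :; done
python3 -m jog '[[-1,[1,0,0],0],[-1,[2,0,0],0],[-1,[2,0,0],0]]'>/dev/null; python3 r.py
python3 -m jog '[[-1,[1,0,0],0],[-1,[2,0,0],0],[-1,[2,0,0],0]]'>/dev/null; python3 r.py
python3 -m jog '[[-1,[1,0,0],0],[-1,[2,0,0],0],[-1,[2,0,0],0]]'>/dev/null; python3 r.py
python3 -m jog '[[-1,[1,0,0],0],[-1,[2,0,0],0],[-1,[2,0,0],0]]'>/dev/null; python3 r.py
python3 -m jog '[[-1,[1,0,0],0],[-1,[2,0,0],0],[-1,[2,0,0],0]]'>/dev/null; python3 r.py
python3 -m jog '[[-1,[1,0,0],0],[-1,[2,0,0],0],[-1,[2,0,0],0]]'>/dev/null; python3 r.py
```

```text
gy 220.74 gx 0.24 z 47.6 push -0.58 t 5.33
gy 218.70 gx 0.21 z 47.5 push 0.04 t 5.70
gy 216.76 gx 0.24 z 47.6 push -0.51 t 6.08
gy 214.76 gx 0.20 z 47.5 push 0.18 t 6.45
gy 212.65 gx 0.19 z 47.5 push 0.31 t 6.83
gy 210.72 gx 0.23 z 47.6 push 0.51 t 7.20
```

Run:
```python
from h import *
from station import optics
f=optics.grab_frame("wrist");cv2.imwrite("pics/w2.png",f["color"][...,::-1])
```

```text
(no output)
```

View pics/w2.png

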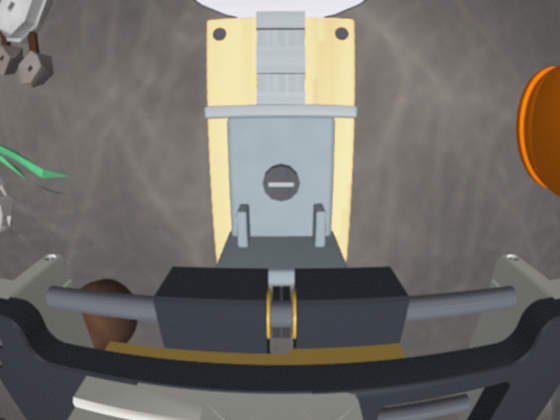

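The wrist view shows the push plate just ahead of the fingers near row 265, with the spring housing at (281,182). I'll locate the jaw from the housing and continue.

```bash
cat >> h.py <<'E'
def fish(f,uv,z):
    K,T=f["mtx"],f["cam_to_world"];d=(np.array(uv,float)-K[:2,2])/K[0,0];r=np.hypot(*d)
    v=T[:3,:3]@np.array([*(d/max(r,1e-9)*np.sin(r)),np.cos(r)]);o=T[:3,3];return o+v*(z-o[2])/v[2]
E
python3 - <<'E'
from h import *
from station import optics
f=optics.grab_frame("wrist")
h=g(fish(f,(281,182),.04))*1000;p=g(fish(f,(281,106),.044))*1000
print("slide from housing",145+38-h[1],"front rear edge?",145-p[1],h,p)
E
python3 -m jog '[[-1,[0.5,0,0],0],[-1,[1,0,0],0],[-1,[1,0,0],0]]'>/dev/null; python3 r.py
python3 -m jog '[[-1,[0.5,0,0],0],[-1,[1,0,0],0],[-1,[1,0,0],0]]'>/dev/null; python3 r.py
python3 -m jog '[[-1,[0.5,0,0],0],[-1,[1,0,0],0],[-1,[1,0,0],0]]'>/dev/null; python3 r.py
python3 -m jog '[[-1,[0.5,0,0],0],[-1,[1,0,0],0],[-1,[1,0,0],0]]'>/dev/null; python3 r.py
```

```text
slide from housing 23.57738928238018 front rear edge? 21.599835676439582 [  0.66265692 159.42261072] [  0.67496461 123.40016432]
gy 210.26 gx 0.24 z 47.6 push 1.34 t 7.67
gy 209.95 gx 0.24 z 47.6 push 5.78 t 8.05
gy 209.65 gx 0.29 z 47.7 push 7.87 t 8.43
gy 209.03 gx 0.25 z 47.7 push 8.32 t 8.80
```

```bash
python3 -m jog '[[-1,[0.5,0,0],0],[-1,[1,0,0],0],[-1,[1,0,0],0]]'>/dev/null; python3 r.py
python3 -m jog '[[-1,[0.5,0,0],0],[-1,[1,0,0],0],[-1,[1,0,0],0]]'>/dev/null; python3 r.py
python3 -m jog '[[-1,[0.5,0,0],0],[-1,[1,0,0],0],[-1,[1,0,0],0]]'>/dev/null; python3 r.py
python3 -m jog '[[-1,[0.5,0,0],0],[-1,[1,0,0],0],[-1,[1,0,0],0]]'>/dev/null; python3 r.py
python3 -m jog '[[-1,[0.5,0,0],0],[-1,[1,0,0],0],[-1,[1,0,0],0]]'>/dev/null; python3 r.py
python3 -m jog '[[-1,[0.5,0,0],0],[-1,[1,0,0],0],[-1,[1,0,0],0]]'>/dev/null; python3 r.py
```

```text
gy 207.55 gx 0.30 z 47.7 push 6.34 t 9.18
gy 205.14 gx 0.27 z 47.6 push 3.20 t 9.55
gy 203.38 gx 0.25 z 47.6 push 3.05 t 9.93
gy 202.65 gx 0.27 z 47.6 push 0.75 t 10.30
gy 201.65 gx 0.26 z 47.6 push 2.78 t 10.68
gy 200.74 gx 0.27 z 47.6 push 2.18 t 11.05
```

```bash
python3 -m jog '[[-1,[1,0,0],0],[-1,[2,0,0],0],[-1,[3,0,0],0],[-1,[4,0,0],0],[-1,[5,0,0],0],[-1,[6,0,0],0],[-1,[7,0,0],0],[-1,[8,0,0],0],[-1,[8,0,0],0]]'>/dev/null; python3 r.py
python3 -m jog '[[-1,[1,0,0],0],[-1,[1,0,0],0]]'>/dev/null; python3 r.py
python3 -m jog '[[-1,[1,0,0],0],[-1,[1,0,0],0]]'>/dev/null; python3 r.py
python3 -m jog '[[-1,[1,0,0],0],[-1,[1,0,0],0]]'>/dev/null; python3 r.py
python3 -m jog '[[-1,[1,0,0],0],[-1,[1,0,0],0]]'>/dev/null; python3 r.py
python3 -m jog '[[-1,[1,0,0],0],[-1,[1,0,0],0]]'>/dev/null; python3 r.py
python3 -m jog '[[-1,[1,0,0],0],[-1,[1,0,0],0]]'>/dev/null; python3 r.py
```

```text
gy 192.37 gx 0.15 z 47.5 push 0.54 t 12.18
gy 191.43 gx 0.07 z 47.5 push 0.81 t 12.43
gy 190.25 gx 0.02 z 47.4 push 0.23 t 12.68
gy 189.23 gx 0.06 z 47.4 push -0.41 t 12.93
gy 188.52 gx 0.22 z 47.5 push -0.49 t 13.18
gy 187.67 gx 0.22 z 47.6 push -0.81 t 13.43
gy 186.73 gx 0.22 z 47.6 push 0.58 t 13.68
```

```bash
python3 -m jog '[[-1,[1,0,0],0],[-1,[1,0,0],0]]'>/dev/null; python3 r.py
python3 -m jog '[[-1,[1,0,0],0],[-1,[1,0,0],0]]'>/dev/null; python3 r.py
python3 -m jog '[[-1,[1,0,0],0],[-1,[2,0,0],0],[-1,[3,0,0],0],[-1,[4,0,0],0],[-1,[5,0,0],0],[-1,[6,0,0],0],[-1,[6,0,0],0]]'>/dev/null; python3 r.py
python3 -m jog '[[-1,[1,0,0],0],[-1,[2,0,0],0],[-1,[3,0,0],0],[-1,[4,0,0],0],[-1,[5,0,0],0],[-1,[6,0,0],0],[-1,[7,0,0],0],[-1,[8,0,0],0],[-1,[8,0,0],0]]'>/dev/null; python3 r.py
python3 -m jog '[[-1,[1,0,0],0],[-1,[2,0,0],0],[-1,[3,0,0],0],[-1,[3,0,0],0]]'>/dev/null; python3 r.py
python3 -m jog '[[-1,[1,0,0],0],[-1,[2,0,0],0],[-1,[2,0,0],0]]'>/dev/null; python3 r.py
python3 -m jog '[[-1,[1,0,0],0],[-1,[2,0,0],0],[-1,[2,0,0],0]]'>/dev/null; python3 r.py
```

```text
gy 185.75 gx 0.23 z 47.6 push -0.54 t 13.93
gy 185.28 gx 0.25 z 47.6 push 2.37 t 14.18
gy 179.02 gx 0.29 z 47.6 push 2.27 t 15.05
gy 170.46 gx 0.28 z 47.6 push 1.49 t 16.18
gy 167.50 gx 0.24 z 47.6 push 1.76 t 16.68
gy 164.96 gx -0.08 z 47.3 push -0.72 t 17.05
gy 163.37 gx 0.15 z 47.4 push 0.37 t 17.43
```

```bash
python3 -m jog '[[-1,[1,0,0],0],[-1,[2,0,0],0],[-1,[2,0,0],0]]'>/dev/null; python3 r.py
python3 -m jog '[[-1,[1,0,0],0],[-1,[1,0,0],0]]'>/dev/null; python3 r.py
python3 -m jog '[[-1,[1,0,0],0],[-1,[1,0,0],0]]'>/dev/null; python3 r.py
python3 -m jog '[[-1,[1,0,0],0],[-1,[2,0,0],0],[-1,[3,0,0],0],[-1,[4,0,0],0],[-1,[5,0,0],0],[-1,[6,0,0],0],[-1,[6,0,0],0]]'>/dev/null; python3 r.py
python3 -m jog '[[-1,[1,0,0],0],[-1,[2,0,0],0],[-1,[3,0,0],0],[-1,[4,0,0],0],[-1,[5,0,0],0],[-1,[6,0,0],0],[-1,[7,0,0],0],[-1,[8,0,0],0],[-1,[8,0,0],0]]'>/dev/null; python3 r.py
```

```text
gy 161.69 gx 0.23 z 47.6 push -0.70 t 17.80
gy 160.77 gx 0.23 z 47.6 push -0.28 t 18.05
gy 160.27 gx 0.26 z 47.6 push 2.24 t 18.30
gy 154.00 gx 0.29 z 47.6 push 3.05 t 19.18
gy 145.47 gx 0.25 z 47.6 push 1.32 t 20.30
```

```bash
python3 -m jog '[[-1,[1,0,0],0],[-1,[2,0,0],0],[-1,[3,0,0],0],[-1,[3,0,0],0]]'>/dev/null; python3 r.py
python3 -m jog '[[-1,[1,0,0],0],[-1,[1,0,0],0],[-1,[1,0,0],0]]'>/dev/null; python3 r.py
python3 -m jog '[[-1,[1,0,0],0],[-1,[1,0,0],0],[-1,[1,0,0],0]]'>/dev/null; python3 r.py
python3 -m jog '[[-1,[0.5,0,0],0],[-1,[1,0,0],0],[-1,[1,0,0],0],[-1,[1,0,0],0]]'>/dev/null; python3 r.py
```

```text
gy 142.50 gx 0.23 z 47.6 push 0.83 t 20.80
gy 141.44 gx 0.08 z 47.5 push 0.55 t 21.18
gy 140.23 gx 0.04 z 47.3 push -0.41 t 21.55
gy 139.56 gx 0.24 z 47.5 push 0.49 t 22.05
```

```bash
python3 -m jog '[[-1,[0.5,0,0],0],[-1,[1,0,0],0],[-1,[1.5,0,0],0],[-1,[2,0,0],0],[-1,[2,0,0],0]]'>/dev/null; python3 r.py
python3 -m jog '[[-1,[0.5,0,0],0],[-1,[1,0,0],0],[-1,[1,0,0],0]]'>/dev/null; python3 r.py
python3 -m jog '[[-1,[0.5,0,0],0],[-1,[1,0,0],0],[-1,[1,0,0],0]]'>/dev/null; python3 r.py
```

```text
gy 137.71 gx 0.22 z 47.6 push -1.02 t 22.68
gy 136.77 gx 0.22 z 47.6 push 0.39 t 23.05
gy 135.75 gx 0.23 z 47.6 push -0.07 t 23.43
```

There was no contact down to 135.75, so the jaw has jumped ahead to its notch, where contact is expected at about 135.4. I'll back off, lift and check.

```bash
python3 -m jog '[[-1,[-10,0,0],0],[-1,[-25,0,0],0],[-1,[-40,0,0],0],[-1,[-40,0,0],0],[-1,[-40,0,-50],0],[-1,[-40,0,-100],0],[-1,[-40,0,-100],0],[-1,[-40,0,-100],0],[-1,[-40,0,-100],0]]'
python3 - <<'E'
from h import *
from station import optics
o=np.zeros((480,800,3),np.uint8)
w=optics.grab_frame("wrist");s=optics.grab_frame("scene");np.savez("pics/w3",**w)
o[:420,:560]=w["color"];o[:240,560:]=cv2.resize(s["color"][225:305,190:270],(240,240));o[240:,560:]=cv2.resize(s["color"][225:305,250:330],(240,240))
cv2.imwrite("pics/w3.png",o[...,::-1])
E
```

```text
t: 24.55
eef_pos: [0.5943, 0.0569, 0.1463]
ee_rot: [3.141, -0.002, -2.4]
force: [-0.2, -0.2, -0.6]
width: 0.0005
gripper_force: 0.0
```

View pics/w3.png

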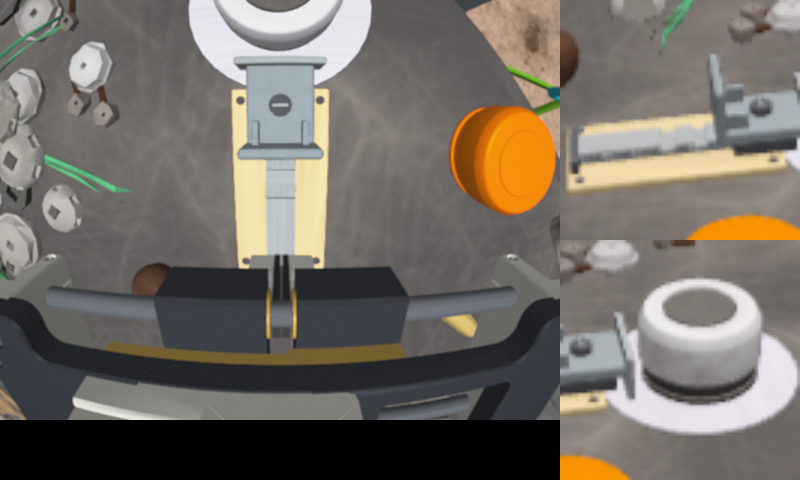

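The jaw is now next to the cap with a visible gap, and the housing is at (280,104). I'll do a numeric check of the slide.

Run:
```python
from h import *
from station import optics
f=optics.grab_frame("wrist")
h=g(fish(f,(280,104),.04))*1000;p=g(fish(f,(280,153),.072))*1000
print("housing slide",183-h[1],"plate slide",145+72-p[1])
print("rail base outer edge", g(fish(f,(281,266),.008)), "cap/seat edges; base front", g(fish(f,(238,91),.008)))
print("plate holes", g(fish(f,(239,100),.008)))
t=optics.grab_frame("top")
i=cv2.resize(t["color"][170:290,180:300],(480,480),interpolation=cv2.INTER_CUBIC);s=optics.grab_frame("scene")["color"]
o=np.zeros((480,800,3),np.uint8);o[:,:480]=i;o[:320,480:]=cv2.resize(s[225:305,240:320],(320,320),interpolation=cv2.INTER_CUBIC)
cv2.imwrite("pics/t3.png",o[...,::-1])
```

```text
housing slide 98.00834280247477 plate slide 98.26182509736896
rail base outer edge [0.0003788  0.23671526] cap/seat edges; base front [0.03724572 0.07247163]
plate holes [0.03645297 0.0803853 ]
```

View pics/t3.png

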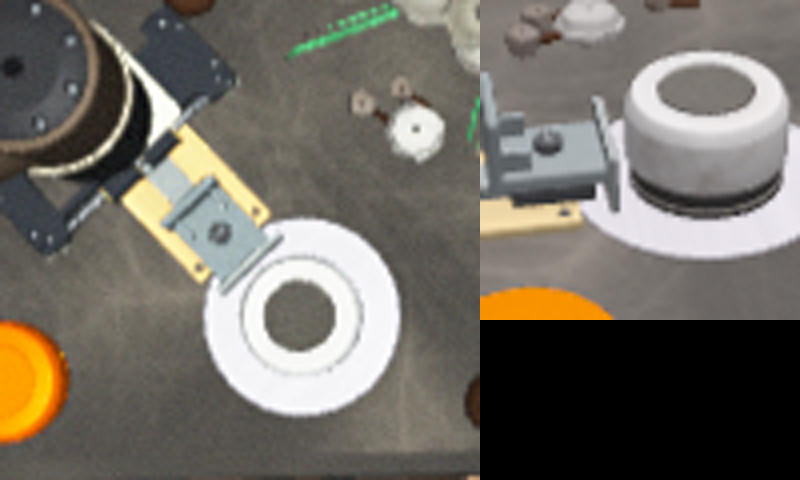

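Run:
```python
from h import *
from station import optics
f0=dict(np.load("pics/top.npz"));f1=optics.grab_frame("top")
for f,c in((f0,(218,211)),(f1,(235,228))):
    im=f["color"].astype(float).mean(2);u,v=c
    y,x=np.mgrid[v-4:v+5,u-4:u+5];p=im[v-4:v+5,u-4:u+5];w=np.clip(np.percentile(p,60)-8-p,0,None)
    # keep central blob
    w*=np.hypot(x-u,y-v)<4.5;uv=((w*x).sum()/w.sum(),(w*y).sum()/w.sum())
    print(uv,"housing slide",183-g(ray(f,[uv],.04))[0,1]*1000)
    # profile along gauge axis, averaged across x=+-22..28mm at z=.044 (front plate ends) 
    ys=np.arange(.045,.15,.001);prof=[]
    for yy in ys:
        q=[proj(f,[*(seat+k*ex+yy*ey),.044]) for k in np.r_[np.linspace(-31,-20,6),np.linspace(20,31,6)]/1000]
        prof.append(cv2.remap(im.astype(np.float32),np.float32(q)[:,None,0],np.float32(q)[:,None,1],1).mean())
    print([f"{int(a*1000+.5)}:{b:.0f}" for a,b in zip(ys,prof)])
```

```text
(np.float64(218.1403775222391), np.float64(210.79518333694944)) housing slide 16.670925713138956
['45:245', '46:245', '47:245', '48:245', '49:245', '50:245', '51:245', '52:245', '53:245', '54:245', '55:245', '56:245', '57:246', '58:246', '59:246', '60:246', '61:245', '62:241', '63:235', '64:225', '65:214', '66:202', '67:198', '68:197', '69:204', '70:211', '71:218', '72:220', '73:219', '74:216', '75:213', '76:209', '77:207', '78:204', '79:204', '80:205', '81:209', '82:212', '83:216', '84:218', '85:219', '86:220', '87:220', '88:219', '89:219', '90:219', '91:219', '92:219', '93:219', '94:219', '95:220', '96:220', '97:220', '98:220', '99:220', '100:220', '101:219', '102:219', '103:219', '104:219', '105:219', '106:219', '107:219', '108:220', '109:220', '110:220', '111:220', '112:220', '113:220', '114:220', '115:221', '116:221', '117:221', '118:221', '119:221', '120:220', '121:218', '122:212', '123:200', '124:183', '125:162', '126:143', '127:135', '128:136', '129:148', '130:166', '131:183', '132:194', '133:201', '134:201', '135:198', '136:195', '137:193', '138:192', '139:193', '140:194', '
[... 593 characters left out ...]
 '85:195', '86:195', '87:194', '88:194', '89:194', '90:194', '91:194', '92:193', '93:193', '94:194', '95:193', '96:192', '97:190', '98:190', '99:189', '100:188', '101:188', '102:189', '103:189', '104:190', '105:189', '106:189', '107:189', '108:190', '109:191', '110:191', '111:190', '112:188', '113:185', '114:179', '115:170', '116:158', '117:146', '118:136', '119:131', '120:133', '121:140', '122:150', '123:162', '124:172', '125:180', '126:185', '127:190', '128:194', '129:199', '130:203', '131:209', '132:213', '133:217', '134:219', '135:220', '136:220', '137:219', '138:219', '139:219', '140:219', '141:219', '142:219', '143:219', '144:219', '145:219', '146:219', '147:219', '148:219', '149:219']
```

The camera estimates of the jaw's travel differ (74 mm from the wrist, 79 mm from the top), so a gentle touch will settle it. If the jaw is seated, contact comes at gy ≈ 135.4.

```bash
python3 r.py
python3 -m jog '[[-1,[0,0,50],0],[-1,[0,0,100],0],[-1,[0,0,100],0],[-1,[10,0,100],0],[-1,[20,0,100],0],[-1,[30,0,100],0],[-1,[36,0,100],0],[-1,[36,0,100],0],[-1,[36,0,100],0]]'>/dev/null; python3 r.py
python3 -m jog '[[-1,[1,0,0],0],[-1,[2,0,0],0],[-1,[2,0,0],0]]'>/dev/null; python3 r.py
python3 -m jog '[[-1,[1,0,0],0],[-1,[1,0,0],0],[-1,[1,0,0],0]]'>/dev/null; python3 r.py
```

```text
gy 175.64 gx 0.15 z 147.0 push 0.44 t 24.85
gy 140.11 gx 0.35 z 47.8 push -0.31 t 25.98
gy 137.76 gx 0.18 z 47.4 push -0.38 t 26.35
gy 136.85 gx 0.22 z 47.6 push 0.17 t 26.73
```

```bash
python3 -m jog '[[-1,[0.5,0,0],0],[-1,[1,0,0],0],[-1,[1,0,0],0]]'>/dev/null; python3 r.py
python3 -m jog '[[-1,[0.5,0,0],0],[-1,[0.5,0,0],0]]'>/dev/null; python3 r.py
python3 -m jog '[[-1,[0.3,0,0],0],[-1,[0.5,0,0],0],[-1,[0.5,0,0],0]]'>/dev/null; python3 r.py
```

```text
gy 135.75 gx 0.21 z 47.5 push -0.25 t 27.10
gy 135.38 gx 0.25 z 47.6 push -0.59 t 27.35
gy 135.24 gx 0.25 z 47.6 push 2.53 t 27.73
```

Contact is at 135.3, exactly 3 × 25 mm past the first notch's contact, and the jaw holds stiffly at 2.5 N, so it's seated in the 0.088 notch. Now I'll withdraw and hand in.

```bash
python3 -m jog '[[-1,[-10,0,0],0],[-1,[-25,0,0],0],[-1,[-40,0,0],0],[-1,[-40,0,0],0],[-1,[-40,0,-50],0],[-1,[-40,0,-100],0],[-1,[-40,0,-100],0],[-1,[-40,0,-100],0],[-1,[-40,0,-100],0]]'
python3 - <<'E'
from h import *
from station import optics,order
f=optics.grab_frame("top");f0=dict(np.load("pics/top.npz"))
d=np.abs(f["color"].astype(int)-f0["color"]).mean(2);print("change at cap",d[240:262,246:268].mean())
print(order.job_done())
E
```

```text
t: 28.85
eef_pos: [0.5935, 0.0562, 0.1463]
ee_rot: [3.141, -0.002, -2.4]
force: [0.5, 0.1, 0.3]
width: 0.0007
gripper_force: 0.0
change at cap 2.203856749311295
the job is handed in; nothing more can be done
None
```

The jaw is clicked into the 0.088 notch, the last one clear of the small hub cap on the seat (confirmed by touch; top-camera estimate read about 3–4 mm further), and the job was handed in at about 29 s with the arm clear.

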